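# Open the coil winder's popped hood past its safety catch and take the coil out

## Task

Open the hood of the coil winder: its main latch is released and it stands ajar, but a hidden sprung safety catch under the front lip still holds it, so feel for the catch along the underside, push it to the left (as you face the winder) and lift the hood while it is aside, then swing the hood up until it stands open by itself. Take the finished coil off the drive plate and lay it flat in the middle of the round felt pad. Do not force the winder (its catch and sheet metal bend above 25 N), do not drop the coil, and leave the things standing around where they are.

Things in the scene. Friction and masses are not known exactly. Their poses are not given: they have to be found in the camera images.
- winder: Bench coil winder, fixed: grey case 205 x 220 x 100 mm, blue hinged hood. Origin on the table, x from its front (lip, controls) to its back (hinge), y to the left seen from the front. Base from x = -95 to 110 mm, top at z = 45; on it an open-topped chamber x = -55 to 110, y = -110 to 110 mm, walls 6 mm, rim at z = 100. The hood's lip overhangs the chamber's front wall by 50 mm.
- recess_right (a point): Right-hand end of the open recess under the overhanging lip, fixed to the winder at x = -95, y = -85, z = 100 mm, axes as the winder's. The recess reaches from the base (z = 45) up to the lip (z = 120 mm) and 50 mm in from the lip's front edge, along the whole width, empty save for the safety catch. Fingertips reach in from the front, tilted.
- catch_rail (a point): Middle of the hidden catch's range, fixed at x = -95, y = 0, z = 100 mm of the winder. The catch is an upright dark steel blade, z = 84 to 116 mm, 4 mm thick with a rounded free end of 6 mm at x = -98 (4 mm behind the lip's front edge), turning about an upright pivot at x = -71 mm. Its bracket is clamped anywhere on a rail: the free end rests at an unknown y from -44 to 32 mm.
- recess_left (a point): Left-hand end of the recess, at x = -95, y = 85, z = 100 mm of the winder. The blade's free end gives towards this end (+y): about 10 mm free the hood, about 15 mm is its stop. The spring pushes back with about 3 N at first and 5 to 8 N on the way; at the stop, and at once towards -y, the blade is rigid. Let go, it springs back to rest.
- hood_lip (a point): Middle of the lower front edge of the hood's lip, 222 mm long along y; moves with the hood. Ajar it lies at x = -105, z = 121 mm of the winder. The lip is sheet metal with a hem 15 mm deep turned in along its lower edge; tilted fingertips lift the hood there. With the catch at rest it lifts only 3 to 4 mm.
- hood_hinge (a point): Middle of the hood's hinge line, at x = 105, y = 0, z = 108 mm of the winder; the line runs along the winder's y. The lip's lower edge turns about it at a radius of 210 mm.
- hood (a joint): Opening of the hood in rad: 0 = ajar as found (resting on its buffers), growing as the lip rises, 1.70 = stop, leaning back a little past upright. Lifting takes 1 to 3 N at the lip; below about 0.6 rad it falls shut if let go, above about 1.1 rad a spring carries it to the stop and holds it.
- coil_mid (a point): Centre (half-way up) of the loose crossover coil: copper winding between two pale flanges, 58 mm in diameter, 22 mm high, lying flat, about 0.16 kg. It stands freely on the drive plate (48 mm wide, 74 mm above the table, at x = 25, y = 0 mm of the winder) inside the chamber, whose floor is 40 mm below the coil's centre; take it from above across its diameter, once the hood is open.
- coil: The same coil as coil_mid; origin at the centre of its underside, z up. Apart from it and the hub under the drive plate, the chamber holds only a thin wire guide post, 45 mm high, at x = -25, y = 82 mm of the winder.
- felt_pad: Round grey felt pad, 120 mm in diameter, 10 mm thick, fixed on the table to the right; origin at the centre of its underside. The coil's centre lies 21 mm above this when it rests on the pad.
- mug: White mug 80 x 109 x 92 mm, loose bystander; origin at the centre of its underside.
- screwdriver: Screwdriver with red handle, 202 mm long, loose bystander lying on the table near the robot; origin at the middle, on the table.
- cap_blue: Blue capacitor with wire leads, 84 x 21 mm, loose bystander in front of the winder, to its right; origin at the middle, on the table.
- tape_roll: Roll of black tape, 66 mm in diameter, 19 mm high, loose bystander behind the winder; origin at the centre of its underside.
Not all that is in view belongs to the job. What is meant by the felt_pad is not brown, and is the smaller of those in its own colour.

How it is judged (in metres and radians):
On the way, in this order (a step that is already met when the one before it is completed fails the run):
1. the hood has been lifted clear of its safety catch (value of joint hood above 0.15 rad), for 0.1 s.
2. the hood stands open (value of joint hood above 1.5 rad), for 0.3 s.
At the end, for the whole second after the job is handed in: The hood stands open by itself (joint above 1.5 rad) and the coil lies flat (within 0.1 rad) on the felt pad, resting on it (centre 17 to 25 mm above the pad's underside) and within 25 mm of the pad's centre, with the gripper clear (value of joint hood above 1.5 rad and horizontal distance between coil_mid and felt_pad below 0.025 m and z of coil_mid in the frame of felt_pad between 0.017 and 0.025 m and angle between coil_mid's own z axis and vertical below 0.1 rad); the robot touches nothing.
It fails at once if the gripper or arm forces the winder, its hood or its catch with more than 25 N (contact force between any of the fingers, the arm and winder above 25 N).
It fails at once if the coil, away from the winder, is let go more than about 2 cm above the pad (horizontal distance between coil_mid and winder above 0.13 m and height (world z) of coil_mid above 0.042 m and contact force between the fingers and coil below 0.05 N).
It fails at once if the mug, the screwdriver, the blue capacitor or the tape roll is moved by more than 2 cm (distance of any of mug, screwdriver, cap_blue, tape_roll from where it was at the start of the episode above 0.02 m).
It also fails if it takes over 69 s, if anything falls off the work surface, if the arm or the gripper's body presses on something with over 40 N, if the wrist force passes 120 N, or if a joint passes its speed limit or range.

## Robot

A 7-joint arm with a two-finger parallel gripper is mounted at the origin on the work surface; the furniture and walls round the work are solid. World frame = base frame: x ahead of the robot, y to its left, z up, the work surface at z = 0. Lengths are in mm, angles in rad, forces in N, time in s.
With the tool pointing down it reaches from about 400 to 875 mm from the base axis. Payload 19.3 kg.
Tool frame: the origin (TCP) lies at the very end of the fingers, on their centre line; the grasp point (between the pads) lies 19 mm behind it; y points along the fingers, z is the direction in which the jaws open and shut, and the axes are right-handed (so a half turn about y gives the same grasp; the last joint's range is limited). The gripper opens to 85 mm and grips with 20 to 120 N. Pads are 22 mm wide; open, the fingers measure 114 mm over their backs; the gripper's body (76 mm by 85 mm) begins 54 mm behind the grasp point. The pads swing forward as they close: fully open they stand 13 mm farther back than shut.
Start: joints at [1.224, 0.521, -0.036, 1.599, 0.021, 1.021, -0.113], TCP at [170.771, -601.209, 231.291] pointing down, gripper open.
Joint ranges: [-2.91, 2.91], [-0.3, 2.13], [-1.5, 1.42], [0.17, 2.43], [-1.26, 4.41], [0.16, 1.93], [-2.52, 2.52]. Speed limits (rad/s): [1.89, 1.89, 2.39, 2.39, 3.01, 3.01, 3.01].

## Interface

Orientations are given as a rotation vector (axis times angle).
In Python, from rig import read_state, snapshot, finish_job gives the robot as it stands.
- The arm moves only by the tool carry_out, never from a script. Its argument "plan" is a list that holds one entry, the list of rows, each a list of 7 numbers: the shift along the world's x, y, z in m, then the turn, a rotation vector about the world's x, y, z in degrees, then the gripper command: -1 is fully open, 1 is shut, values between are in proportion. In form: [[[x, y, z, wx, wy, wz, hand], ...]]. A call has 1 to 5 rows; each row shifts and turns the commanded pose from where the row before left it; what a row does not reach is not made up. A row lasts 1/10 s, in which the tool goes at most 50 mm and 8.59 degrees, less where a joint would pass 70% of its speed; a pose out of reach is approached as far as the arm can. A call is refused whole if a number of a shift passes 0.05 or a number of a turn 8.59, either way. A call with a gripper value outside its range is refused whole. The fingers move at their own pace and stop on an object; "newtons" is the grip in N (left out, the last holds). Time passes only in rows, so rows that do not move let the fingers close. It gives the time, the measured TCP pose, the force and the opening at its end, in the units of the state.
- read_state(): the state, without advancing time (a new reading comes with each control period).
- snapshot(name): name is "side" or "top"; returns a dict with "img" (480x640x3 uint8, red, green, blue), "range_z" (480x640 float32, mm along the optical axis (not along the pixel's ray), 0 where there is no reading), "camera_matrix" (3x3 intrinsics, pixels), "rvec" (rotation vector, rad) and "tvec" (3), from world to camera coordinates, as OpenCV has them. Camera axes: x right, y down, z forward; pixel columns grow to the right and rows downward; lengths in mm; the calibration is good to about 2 mm. A picture is of the moment at which its call begins.
- finish_job(): hands the job in, once; it reports no verdict.
The state is a dict: "time": time; "qpos": joint angles; "qvel": joint speeds; "joint_efforts": joint torques, N m; "eef_pos": TCP position; "eef_rot": TCP orientation; "wrist_force": force on the tool from outside, world axes, zero at the start; "torque": the same for the moment, N m; "grip_width": finger opening in mm.
Only numpy, scipy, OpenCV 4.12 (cv2) and the standard library are available. Lean on these libraries where they do the work, as an engineer would, in place of code of your own. Each camera call takes 0.05 s, during which the arm holds its last target.

## Working session

There is one attempt and no reset: what is moved stays moved. The work goes in short steps, Python scripts to look and compute and a tool call to move; the robot and the scene stay as the last step left them, time stands still between calls to the robot, and variables do not carry over. Pictures are saved under pics/ and viewed, and the job is handed in when it is done.

Besides the shell and the picture viewer there is one more tool, called after "Request:" as a command line: name --argument value ..., lists and objects as JSON in quotes. carry_out: Moves the arm, as the interface text tells. Its arguments: {"type":"object","properties":{"plan":{"type":"array"},"newtons":{"type":"number"}},"required":["plan"]}

```bash
ls; mkdir -p pics
python3 - <<'E'
from rig import *
import cv2,numpy as np,pickle
print(read_state())
for n in("side","top"):
    s=snapshot(n); cv2.imwrite(f"pics/{n}0.png",s["img"][:,:,::-1]); pickle.dump(s,open(f"{n}0.pkl","wb"))
    R=cv2.Rodrigues(np.array(s["rvec"]))[0]; print(n,s["camera_matrix"],"pos",-R.T@np.array(s["tvec"]).ravel()); print(R.round(3))
E
```

```text
pics
{'time': 0.0, 'qpos': array([ 1.2238286 ,  0.52202511, -0.03630867,  1.59994501,  0.02120064,
        1.02110853, -0.11277554]), 'qvel': array([ 8.30503115e-06, -1.69717486e-04,  9.52108570e-04,  3.64583539e-04,
        1.67248570e-03, -1.97067045e-03, -1.69773943e-03]), 'joint_efforts': array([-7.10916847e-04, -9.27078724e+01,  1.97996624e+00, -3.69930840e+01,
        1.79626647e-02,  7.87854544e-03,  1.62579863e-05]), 'eef_pos': array([ 170.65120374, -600.92935393,  230.74158825]), 'eef_rot': array([-0.28901033,  2.07447775, -2.07222722]), 'wrist_force': array([-0.48072072,  0.15880127, -0.60729316]), 'torque': array([-0.01126547,  0.04003604, -0.03105241]), 'grip_width': 85.24475185255505}
side [[563.17283795   0.         325.37412509]
 [  0.         563.17283795 244.48804749]
 [  0.           0.           1.        ]] pos [  366.33424157 -1377.53723342  1092.72294097]
[[ 0.994 -0.107  0.016]
 [-0.05  -0.587 -0.808]
 [ 0.096  0.803 -0.589]]
top [[593.4470144    0.         319.6634547 ]
 [  0.         593.4470144  236.47484117]
 [  0.           0.           1.        ]] pos [ 461.10098264  -22.90141732 1452.44127337]
[[ 0.018 -1.    -0.004]
 [-0.998 -0.017 -0.057]
 [ 0.057  0.005 -0.998]]
```

View pics/side0.png

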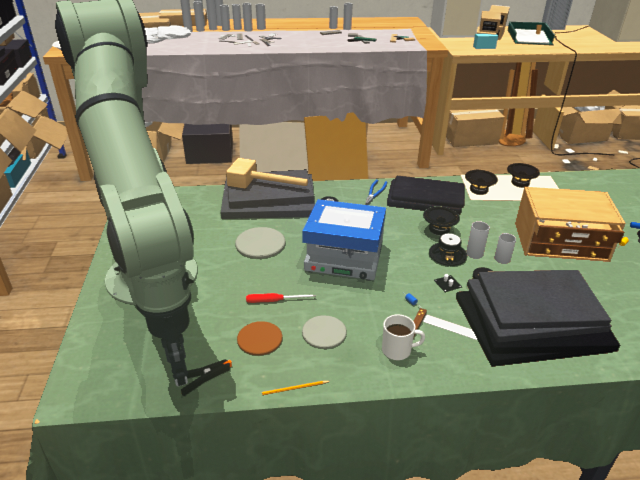

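View pics/top0.png

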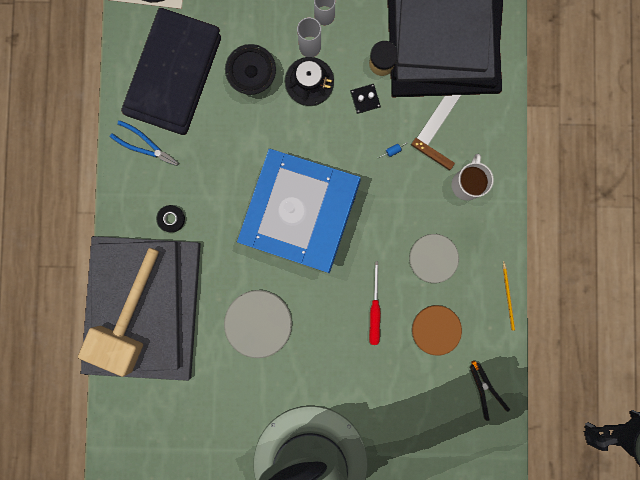

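```bash
cat > h.py <<'E'
import numpy as np,cv2,pickle
from rig import *
def pts(s):
    K=s["camera_matrix"];R=cv2.Rodrigues(np.array(s["rvec"]))[0];t=np.array(s["tvec"]).ravel()
    z=s["range_z"];v,u=np.mgrid[:480,:640]
    c=np.stack([(u-K[0,2])/K[0,0]*z,(v-K[1,2])/K[1,1]*z,z],-1)
    return (c-t)@R
def ray(s,u,v,h):
    K=s["camera_matrix"];R=cv2.Rodrigues(np.array(s["rvec"]))[0];t=np.array(s["tvec"]).ravel()
    d=R.T@np.array([(u-K[0,2])/K[0,0],(v-K[1,2])/K[1,1],1]);o=-R.T@t
    return o+d*(h-o[2])/d[2]
def biggest(m):
    n,l,st,c=cv2.connectedComponentsWithStats(m.astype(np.uint8));i=1+st[1:,4].argmax();return l==i
E
python3 - <<'E'
from h import *
T=pickle.load(open("top0.pkl","rb"));S=pickle.load(open("side0.pkl","rb"))
for n,s in(("top",T),("side",S)):
    P=pts(s);im=s["img"].astype(int);hsv=cv2.cvtColor(s["img"],cv2.COLOR_RGB2HSV)
    print(n,"table z",np.median(P[300,330,2]) if n=="top" else P[300,250])
    m=biggest((hsv[...,0]>100)&(hsv[...,0]<118)&(hsv[...,1]>150)&(hsv[...,2]>60))
    # include inner plate by hull
    p=P[m];p=p[s["range_z"][m]>0]
    print("blue z pct",np.percentile(p[:,2],[1,5,25,50,75,95,99]).round(1),m.sum())
    q=p[p[:,2]>np.percentile(p[:,2],30)] if n=="top" else p[p[:,2]>np.percentile(p[:,2],50)]
    r=cv2.minAreaRect(q[:,:2].astype(np.float32));print(r);print(cv2.boxPoints(r).round(1))
    A=np.c_[q[:,:2],np.ones(len(q))];print("plane",np.linalg.lstsq(A,q[:,2],rcond=None)[0])
for (u,v) in((434,258),(258,323),(437,330)):
    P=pts(T);c=P[v,u];print(u,v,c.round(1))
    hsv=T["img"].astype(int);d=np.abs(hsv-hsv[v,u]).sum(-1)<40
    l=cv2.connectedComponents(d.astype(np.uint8))[1];m=(l==l[v,u])
    ct=max(cv2.findContours(m.astype(np.uint8),0,1)[0],key=cv2.contourArea);(x,y),rad=cv2.minEnclosingCircle(ct)
    e=cv2.fitEllipse(ct);print(e,ray(T,*e[0],10).round(1), "diam",e[1][0]/593*(1452-10))
cv2.imwrite("pics/c0.png",cv2.resize(S["img"][190:380,220:440,::-1],None,fx=3.5,fy=3,interpolation=2))
E
```

```text
top table z -0.7995139894231369
blue z pct [134.4 137.9 143.2 151.8 156.8 161.1 163.2] 5962
((594.10986328125, 31.23834228515625), (212.2172393798828, 221.09280395507812), 72.54106140136719)
[[ 456.8  -36.8]
 [ 667.7 -103.1]
 [ 731.4   99.3]
 [ 520.5  165.6]]
plane [-2.46017860e-02 -7.67902360e-02  1.67728126e+02]
side table z [ 298.53694956 -160.60553407   17.30038643]
blue z pct [124.6 129.3 142.5 151.1 157.9 162.1 164.1] 2180
((584.2212524414062, -0.8228302001953125), (153.450439453125, 222.12265014648438), 72.25659942626953)
[[ 455.1  -40.1]
 [ 666.6 -107.7]
 [ 713.4   38.4]
 [ 501.8  106.1]]
plane [-1.93276909e-02 -5.68626702e-02  1.66823337e+02]
434 258 [ 495.2 -293.2   15.2]
((433.937744140625, 258.09844970703125), (46.37263107299805, 46.89793014526367), 140.02735900878906) [ 495.1 -294.    10. ] diam 112.76447556030891
258 323 [331.3 129.1  14. ]
((257.1860046386719, 323.8794860839844), (64.35148620605469, 64.82243347167969), 39.18562316894531) [328.8 131.4  10. ] diam 156.4837151924635
437 330 [ 321.8 -302.7    9.2]
((436.6371765136719, 330.1645202636719), (47.02873229980469, 47.94860076904297), 155.81942749023438) [ 321.5 -301.7   10. ] diam 114.35991901571393
```

View pics/c0.png

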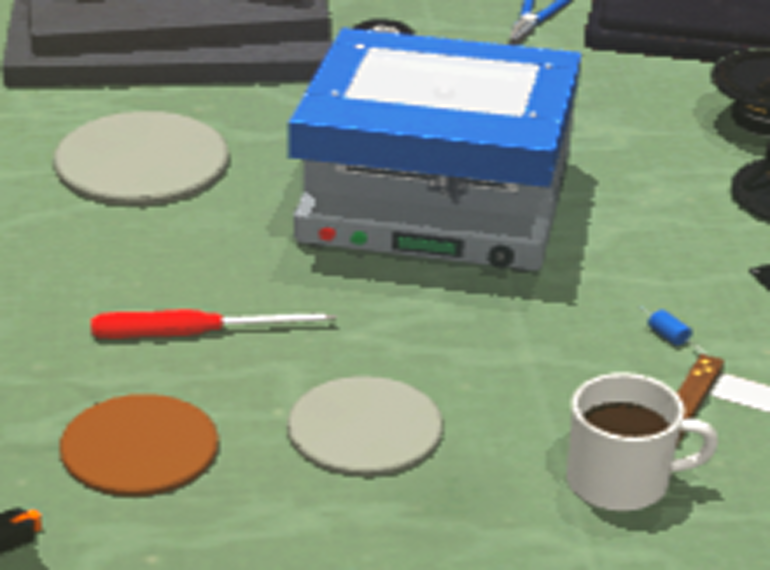

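Run:
```python
from h import *
S=pickle.load(open("side0.pkl","rb"))
cv2.imwrite("pics/c1.png",cv2.resize(S["img"][230:290,295:395,::-1],None,fx=8,fy=8,interpolation=2))
for u,v,h in((302.9,242.3,121),(376.6,251.7,121),(304.9,270.7,0),(374.9,279.3,0)): print(ray(S,u,v,h).round(1))
```

```text
[459.5 -36.8 121. ]
[ 667.8 -100.9  121. ]
[466.  -19.9   0. ]
[675. -80.   0.]
```

View pics/c1.png

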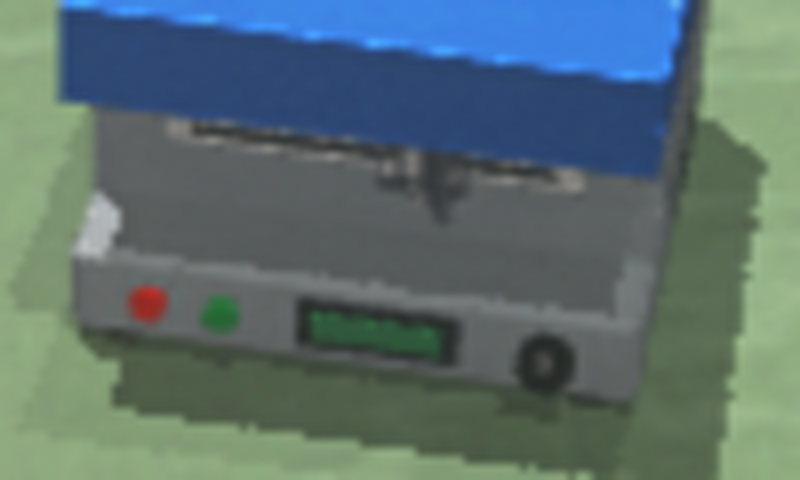

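```bash
cat >> h.py <<'E'
O=np.array([594.5,31.]);a=np.radians(72.5);ex=np.array([np.cos(a),np.sin(a)]);ey=np.array([-ex[1],ex[0]])
def w2(p): # world->winder
    p=np.asarray(p,float);d=p[:2]-O;return np.array([d@ex,d@ey,p[2]])
def w2w(p): return np.r_[O+p[0]*ex+p[1]*ey,p[2]]
def proj(s,p):
    return cv2.projectPoints(np.array(p,float).reshape(-1,3),np.array(s["rvec"]),np.array(s["tvec"]),s["camera_matrix"],None)[0].reshape(-1,2)
E
python3 - <<'E'
from h import *
S=pickle.load(open("side0.pkl","rb"));T=pickle.load(open("top0.pkl","rb"))
print("tip at z84",w2(ray(S,350.4,257.8,84)).round(1))
P=pts(S)
for v in range(249,260): print(v,[tuple(w2(P[v,u]).round(0).astype(int)) for u in range(341,356,2)])
# base mask
for p in [(-95,110,0),(-95,-110,0),(-95,110,45),(-95,-110,45),(-105,111,121),(-105,-111,121),(-98,-20,84),(-55,100,100),(-55,-80,100)]:
    print(p,((proj(S,w2w(p))[0]-[295,230])*8).round(0))
E
```

```text
tip at z84 [-100.7  -34.1   84. ]
249 [(np.int64(-65), np.int64(1), np.int64(85)), (np.int64(-68), np.int64(-6), np.int64(88)), (np.int64(-71), np.int64(-13), np.int64(92)), (np.int64(-74), np.int64(-19), np.int64(94)), (np.int64(-92), np.int64(-27), np.int64(109)), (np.int64(-101), np.int64(-34), np.int64(117)), (np.int64(-61), np.int64(-35), np.int64(87)), (np.int64(-100), np.int64(-46), np.int64(118))]
250 [(np.int64(-62), np.int64(1), np.int64(79)), (np.int64(-70), np.int64(-6), np.int64(86)), (np.int64(-67), np.int64(-12), np.int64(85)), (np.int64(-79), np.int64(-20), np.int64(95)), (np.int64(-101), np.int64(-29), np.int64(112)), (np.int64(-105), np.int64(-35), np.int64(116)), (np.int64(-66), np.int64(-36), np.int64(87)), (np.int64(-62), np.int64(-42), np.int64(86))]
251 [(np.int64(-58), np.int64(1), np.int64(72)), (np.int64(-64), np.int64(-6), np.int64(78)), (np.int64(-71), np.int64(-13), np.int64(84)), (np.int64(-77), np.int64(-20), np.int64(90)), (np.int64(-101), np.int64(-29), np.int64(109)), (np.int64(-103), np.int64(-35), np.int64(111)), (np.int64(-63), np.int64(-36), np.i
[... 2571 characters left out ...]
(-59), np.int64(-37), np.int64(52)), (np.int64(-57), np.int64(-42), np.int64(52))]
259 [(np.int64(-62), np.int64(0), np.int64(45)), (np.int64(-62), np.int64(-6), np.int64(46)), (np.int64(-63), np.int64(-13), np.int64(48)), (np.int64(-55), np.int64(-18), np.int64(42)), (np.int64(-61), np.int64(-25), np.int64(49)), (np.int64(-57), np.int64(-30), np.int64(46)), (np.int64(-54), np.int64(-36), np.int64(44)), (np.int64(-59), np.int64(-43), np.int64(50))]
(-95, 110, 0) [ 68. 337.]
(-95, -110, 0) [634. 416.]
(-95, 110, 45) [ 67. 245.]
(-95, -110, 45) [643. 323.]
(-105, 111, 121) [56. 97.]
(-105, -111, 121) [656. 176.]
(-98, -20, 84) [407. 213.]
(-55, 100, 100) [116.  70.]
(-55, -80, 100) [586. 132.]
```

The free end of the catch shows under the lip: at pixel (350,256) the depth gives about (-99, -31, 86..110) in winder axes. 

Pad candidates in the top view are the small grey disc at (434,258), the large grey one at (258,323) and the brown one at (437,330). I choose the small grey one at (495,-294) mm. Its measured 113 mm diameter fits 120 better than the large disc's 156, and the side crop confirms it.

```bash
cat >> h.py <<'E'
from scipy.spatial.transform import Rotation as Ro
def targ(tilt,sgn):  # tilt = angle below horizontal
    t=np.radians(tilt);d=np.r_[ex*np.cos(t),-np.sin(t)];z=np.r_[ey*sgn,0];return np.c_[np.cross(d,z),d,z]
def st():
    s=read_state();R=Ro.from_rotvec(s["eef_rot"]).as_matrix()
    print("t",s["time"],"tcp",s["eef_pos"].round(1),"win",w2(s["eef_pos"]).round(1),"F",s["wrist_force"].round(1),"grip",round(s["grip_width"],1),"q",s["qpos"].round(2));return s,R
E
python3 - <<'E'
from h import *
s,R=st();print(R.round(3))
for sg in(1,-1):
    for t in (45,):
        print(sg,np.degrees((Ro.from_matrix(targ(t,sg)@R.T)).as_rotvec()).round(1))
for p in[(-200,-62,200),(-150,-62,144),(-92,-62,86)]:print(p,w2w(p).round(1))
T=pickle.load(open("top0.pkl","rb"))
for n,u,v,h in(("mug",474,180,92),("cap",394,150,10),("sd",375,305,15)):print(n,ray(T,u,v,h).round(0))
E
```

```text
t 0.1 tcp [ 170.7 -600.9  230.8] win [-730.1  214.2  230.8] F [ 0.6  0.1 -0.4] grip 85.1 q [ 1.22  0.52 -0.04  1.6   0.02  1.02 -0.11]
[[-0.962 -0.     0.273]
 [-0.273  0.001 -0.962]
 [ 0.    -1.    -0.001]]
1 [  39.    38.  -115.8]
-1 [ 32.6 -33.6  53.6]
(-200, -62, 200) [ 593.5 -178.4  200. ]
(-150, -62, 144) [ 608.5 -130.7  144. ]
(-92, -62, 86) [626.  -75.4  86. ]
mug [ 675. -370.   92.]
cap [ 758. -194.   10.]
sd [ 380. -152.   15.]
```

Request:
carry_out --plan '[[[0.03, 0.03, 0.005, 2.33, -2.4, 3.83, 1], [0.03, 0.03, 0.005, 2.33, -2.4, 3.83, 1], [0.03, 0.03, 0, 2.33, -2.4, 3.83, 1], [0.03, 0.03, 0, 2.33, -2.4, 3.83, 1], [0.03, 0.03, 0, 2.33, -2.4, 3.83, 1]]]' --newtons 60

```text
time: 0.6
eef_pos: [321.7, -449.9, 241.4]
eef_rot: [-0.343, 1.936, -1.611]
wrist_force: [0.1, -0.6, -1.4]
grip_width: 12.1
```

Request:
carry_out --plan '[[[0.03, 0.03, 0, 2.33, -2.4, 3.83, 1], [0.03, 0.03, 0, 2.33, -2.4, 3.83, 1], [0.03, 0.03, 0, 2.33, -2.4, 3.83, 1], [0.03, 0.03, 0, 2.33, -2.4, 3.83, 1], [0.03, 0.03, 0, 2.33, -2.4, 3.83, 1]]]'

```text
time: 1.1
eef_pos: [471.6, -300.1, 241.3]
eef_rot: [-0.375, 1.756, -1.177]
wrist_force: [0.5, -0.5, -0.4]
grip_width: 0.4
```

Run:
```python
from h import *
s,R=st();print(np.degrees((Ro.from_matrix(targ(45,-1)@R.T)).as_rotvec()).round(1), w2w((-200,-62,200))-s["eef_pos"])
```

```text
t 1.1 tcp [ 471.6 -300.1  241.3] win [-352.7   17.7  241.3] F [ 0.5 -0.5 -0.4] grip 0.4 q [ 1.1   0.57 -0.48  1.68 -0.35  1.1   0.24]
[ 9.2 -9.5 15.2] [121.9020511  121.66587613 -41.29919514]
```

Request:
carry_out --plan '[[[0.03, 0.03, -0.01, 2.3, -2.4, 3.8, 1], [0.03, 0.03, -0.01, 2.3, -2.4, 3.8, 1], [0.03, 0.03, -0.01, 2.3, -2.4, 3.8, 1], [0.032, 0.032, -0.011, 2.3, -2.4, 3.8, 1], [0, 0, 0, 0, 0, 0, 1]]]'

```text
time: 1.6
eef_pos: [594.6, -173.8, 198.4]
eef_rot: [-0.389, 1.589, -0.84]
wrist_force: [-0.6, 0.5, 1.5]
grip_width: -0.2
```

Run:
```python
from h import *
s,R=st();print(np.degrees((Ro.from_matrix(targ(45,-1)@R.T)).as_rotvec()).round(1), w2w((-150,-62,144))-s["eef_pos"])
s=snapshot("side");cv2.imwrite("pics/s1.png",cv2.resize(s["img"][120:360,250:450,::-1],None,fx=2.5,fy=2.5))
```

```text
t 1.6 tcp [ 594.6 -173.8  198.4] win [-195.3  -61.7  198.4] F [-0.6  0.5  1.5] grip -0.2 q [ 0.95  0.8  -0.63  1.58 -0.4   1.04  0.38]
[-0.3  0.  -0.3] [ 13.96593528  43.144534   -54.3764111 ]
```

View pics/s1.png

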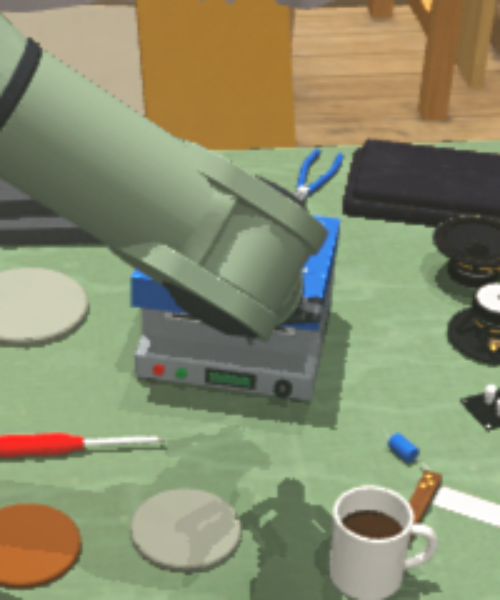

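Request:
carry_out --plan '[[[0.005, 0.014, -0.018, 0, 0, 0, 1], [0.005, 0.014, -0.018, 0, 0, 0, 1], [0.005, 0.014, -0.018, 0, 0, 0, 1], [0.005, 0.015, -0.016, 0, 0, 0, 1], [0.005, 0.015, -0.016, 0, 0, 0, 1]]]'

```text
time: 2.15
eef_pos: [617.5, -107.9, 113.6]
eef_rot: [-0.388, 1.589, -0.854]
wrist_force: [0.4, -0.3, 0.6]
grip_width: -0.5
```

Run:
```python
from h import *
s,R=st();print(w2w((-92,-62,86))-s["eef_pos"])
s=snapshot("side");cv2.imwrite("pics/s2.png",cv2.resize(s["img"][200:300,290:420,::-1],None,fx=6,fy=6))
```

```text
t 2.15 tcp [ 617.5 -107.9  113.6] win [-125.5  -63.7  113.6] F [ 0.4 -0.3  0.6] grip -0.5 q [ 0.86  0.9  -0.64  1.67 -0.41  0.81  0.4 ]
[  8.43430223  32.47470823 -27.63792847]
```

View pics/s2.png

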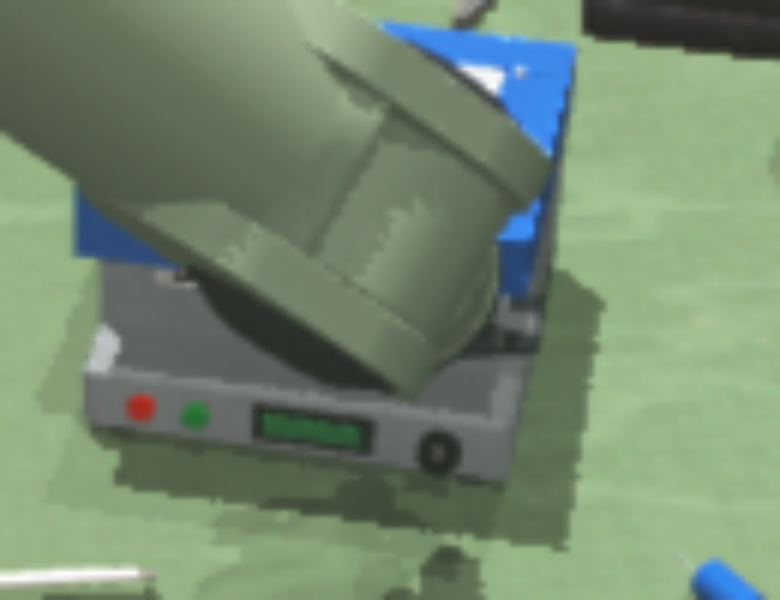

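Request:
carry_out --plan '[[[0.0017, 0.0065, -0.006, 0, 0, 0, 1], [0.0017, 0.0065, -0.006, 0, 0, 0, 1], [0.0017, 0.0065, -0.006, 0, 0, 0, 1], [0.0017, 0.0065, -0.006, 0, 0, 0, 1], [0.0017, 0.0065, -0.006, 0, 0, 0, 1]]]'

```text
time: 2.7
eef_pos: [626.4, -74.5, 84.0]
eef_rot: [-0.388, 1.589, -0.852]
wrist_force: [-0.5, -0.7, -0.5]
grip_width: 0.0
```

Run:
```python
from h import *
s,R=st();print(np.degrees((Ro.from_matrix(targ(45,-1)@R.T)).as_rotvec()).round(1),(ey*5).round(2))
T=snapshot("top");cv2.imwrite("pics/t2.png",cv2.resize(T["img"][130:330,200:450,::-1],None,fx=3,fy=3))
```

```text
t 2.7 tcp [626.4 -74.5  84. ] win [-91.  -62.2  84. ] F [-0.5 -0.7 -0.5] grip 0.0 q [ 0.81  0.94 -0.65  1.69 -0.42  0.73  0.4 ]
[0.1 0.  0.1] [-4.77  1.5 ]
```

View pics/t2.png

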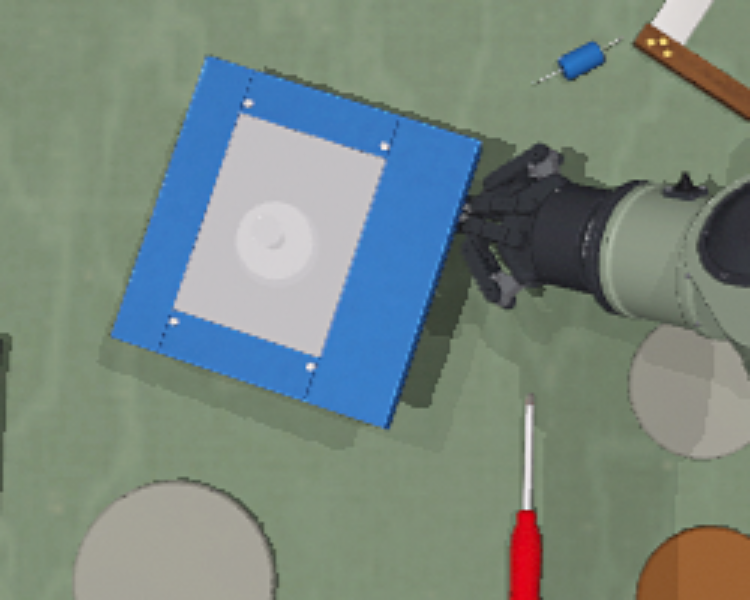

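Request:
carry_out --plan '[[[-0.0019, 0.0006, 0, 0, 0, 0, 1], [-0.0019, 0.0006, 0, 0, 0, 0, 1], [-0.0019, 0.0006, 0, 0, 0, 0, 1], [-0.0019, 0.0006, 0, 0, 0, 0, 1], [-0.0019, 0.0006, 0, 0, 0, 0, 1]]]'

```text
time: 3.25
eef_pos: [616.6, -71.9, 84.4]
eef_rot: [-0.388, 1.589, -0.852]
wrist_force: [-0.3, -0.2, -0.3]
grip_width: -0.1
```

Request:
carry_out --plan '[[[-0.0019, 0.0006, 0, 0, 0, 0, 1], [0, 0, 0, 0, 0, 0, 1]]]'

```text
time: 3.45
eef_pos: [614.6, -71.2, 84.3]
eef_rot: [-0.388, 1.589, -0.852]
wrist_force: [-0.3, 0.0, -0.5]
grip_width: 0.0
```

Request:
carry_out --plan '[[[-0.0019, 0.0006, 0, 0, 0, 0, 1], [0, 0, 0, 0, 0, 0, 1]]]'

```text
time: 3.65
eef_pos: [613.2, -70.7, 84.4]
eef_rot: [-0.388, 1.588, -0.852]
wrist_force: [1.9, 1.0, -0.3]
grip_width: 0.5
```

Request:
carry_out --plan '[[[-0.0019, 0.0006, 0, 0, 0, 0, 1], [0, 0, 0, 0, 0, 0, 1]]]'

```text
time: 3.85
eef_pos: [611.6, -70.7, 84.4]
eef_rot: [-0.387, 1.588, -0.854]
wrist_force: [2.7, -3.4, 0.3]
grip_width: 0.2
```

Run:
```python
from h import *
s,R=st()
```

```text
t 3.85 tcp [611.6 -70.7  84.4] win [-91.8 -46.9  84.4] F [ 2.7 -3.4  0.3] grip 0.2 q [ 0.83  0.93 -0.66  1.73 -0.43  0.7   0.41]
```

Request:
carry_out --plan '[[[-0.0019, 0.0006, 0, 0, 0, 0, 1], [-0.0019, 0.0006, 0, 0, 0, 0, 1]]]'

```text
time: 4.05
eef_pos: [608.3, -70.4, 84.3]
eef_rot: [-0.387, 1.587, -0.856]
wrist_force: [4.7, -9.2, 1.9]
grip_width: 0.1
```

Request:
carry_out --plan '[[[-0.0019, 0.0006, 0, 0, 0, 0, 1], [-0.001, 0.0003, 0, 0, 0, 0, 1]]]'

```text
time: 4.25
eef_pos: [605.4, -69.6, 84.3]
eef_rot: [-0.387, 1.587, -0.856]
wrist_force: [5.4, -7.9, 1.0]
grip_width: 0.2
```

Request:
carry_out --plan '[[[-0.0019, 0.0006, 0, 0, 0, 0, 1], [0, 0, 0, 0, 0, 0, 1]]]'

```text
time: 4.45
eef_pos: [603.4, -68.9, 84.3]
eef_rot: [-0.387, 1.587, -0.856]
wrist_force: [4.2, -8.3, 1.6]
grip_width: -0.1
```

Run:
```python
from h import *
s,R=st()
```

```text
t 4.45 tcp [603.4 -68.9  84.3] win [-92.7 -38.5  84.3] F [ 4.2 -8.3  1.6] grip -0.1 q [ 0.84  0.92 -0.66  1.76 -0.43  0.69  0.42]
```

Request:
carry_out --plan '[[[0, 0, 0.003, 0, 0, 0, 1], [0, 0, 0.003, 0, 0, 0, 1]]]'

```text
time: 4.65
eef_pos: [603.0, -68.0, 90.1]
eef_rot: [-0.387, 1.588, -0.854]
wrist_force: [5.7, -1.5, -4.2]
grip_width: -0.3
```

Request:
carry_out --plan '[[[0, 0, 0.002, 0, 0, 0, 1], [0, 0, 0.002, 0, 0, 0, 1]]]'

```text
time: 4.85
eef_pos: [603.0, -67.9, 94.1]
eef_rot: [-0.388, 1.588, -0.854]
wrist_force: [6.3, -1.4, -5.7]
grip_width: -0.1
```

Request:
carry_out --plan '[[[0, 0, 0.002, 0, 0, 0, 1], [0, 0, 0.002, 0, 0, 0, 1]]]'

```text
time: 5.05
eef_pos: [602.9, -67.7, 98.1]
eef_rot: [-0.388, 1.588, -0.853]
wrist_force: [6.1, -0.6, -6.0]
grip_width: -0.3
```

```bash
cat >> h.py <<'E'
def hoodz():
    s=snapshot("side");P=pts(s);hsv=cv2.cvtColor(s["img"],cv2.COLOR_RGB2HSV)
    T=snapshot("top");Pt=pts(T)
    for n,s,P in(("side",s,P),("top",T,Pt)):
        hsv=cv2.cvtColor(s["img"],cv2.COLOR_RGB2HSV)
        m=biggest((hsv[...,0]>100)&(hsv[...,0]<118)&(hsv[...,1]>150)&(hsv[...,2]>60))
        p=P[m];w=np.c_[(p[:,:2]-O)@ex,(p[:,:2]-O)@ey,p[:,2]]
        if n=="top":
            k=np.abs(w[:,0])<140;A=np.c_[w[k,0],np.ones(k.sum())];c=np.linalg.lstsq(A,w[k,2],rcond=None)[0];print("top slope angle",np.arctan(-c[0]).round(3),"x",np.percentile(w[:,0],[2,98]).round(0))
        cv2.imwrite(f"pics/l{n}.png",s["img"][:,:,::-1])
E
python3 - <<'E'
from h import *
T=pickle.load(open("top0.pkl","rb"));P=pts(T);hsv=cv2.cvtColor(T["img"],cv2.COLOR_RGB2HSV)
m=biggest((hsv[...,0]>100)&(hsv[...,0]<118)&(hsv[...,1]>150)&(hsv[...,2]>60));p=P[m];w=np.c_[(p[:,:2]-O)@ex,(p[:,:2]-O)@ey,p[:,2]]
k=np.abs(w[:,0])<140;print("ref",np.arctan(-np.linalg.lstsq(np.c_[w[k,0],np.ones(k.sum())],w[k,2],rcond=None)[0][0]))
st();hoodz()
s=cv2.imread("pics/lside.png");cv2.imwrite("pics/s3.png",cv2.resize(s[200:300,290:420],None,fx=6,fy=6))
E
```

```text
ref 0.1526145513367287
t 5.05 tcp [602.9 -67.7  98.1] win [-91.6 -37.7  98.1] F [ 6.1 -0.6 -6. ] grip -0.3 q [ 0.84  0.9  -0.67  1.76 -0.43  0.71  0.41]
top slope angle 0.206 x [-104.  106.]
```

View pics/s3.png

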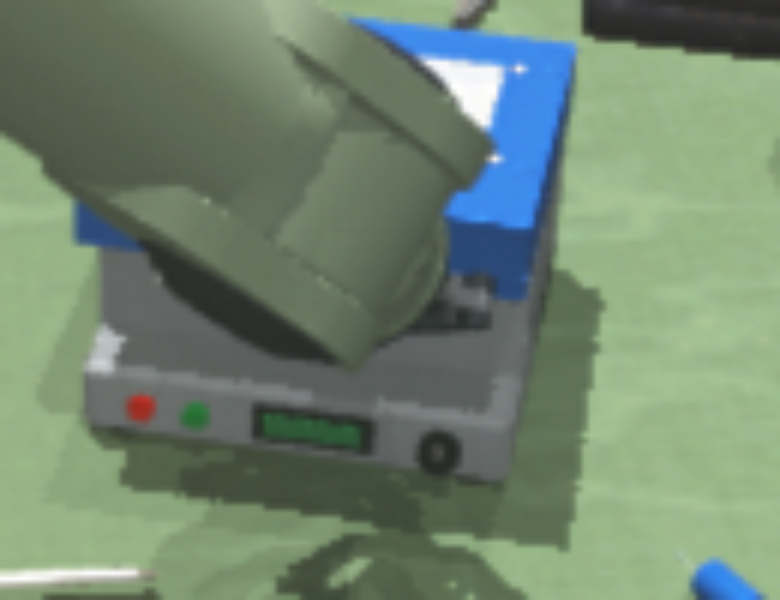

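Request:
carry_out --plan '[[[0, 0, 0.004, 0, 0, 0, 1], [0, 0, 0.004, 0, 0, 0, 1], [0, 0, 0.004, 0, 0, 0, 1]]]'

```text
time: 5.45
eef_pos: [602.9, -67.7, 110.1]
eef_rot: [-0.388, 1.588, -0.853]
wrist_force: [5.3, -1.6, -4.4]
grip_width: -0.0
```

Request:
carry_out --plan '[[[0, 0, 0.005, 0, 0, 0, 1], [0, 0, 0.005, 0, 0, 0, 1], [0, 0, 0.005, 0, 0, 0, 1]]]'

```text
time: 5.75
eef_pos: [602.2, -67.1, 125.5]
eef_rot: [-0.389, 1.589, -0.851]
wrist_force: [-0.5, -0.3, -1.5]
grip_width: -0.1
```

Run:
```python
from h import *
st();hoodz()
```

```text
t 5.75 tcp [602.2 -67.1 125.5] win [-91.2 -36.8 125.5] F [-0.5 -0.3 -1.5] grip -0.1 q [ 0.85  0.85 -0.67  1.76 -0.44  0.75  0.38]
top slope angle 0.306 x [-101.  110.]
```

View pics/lside.png

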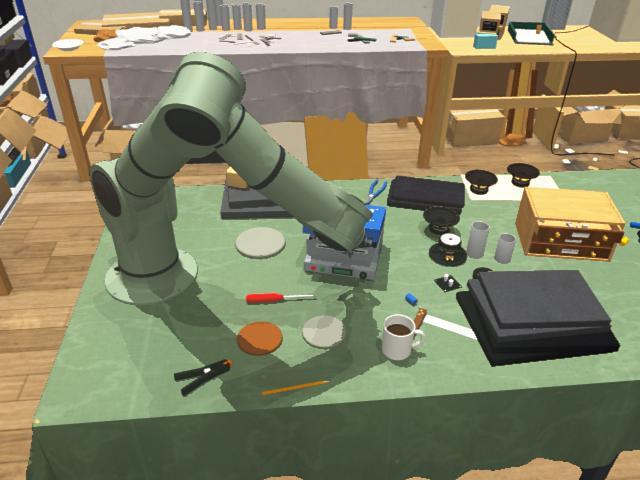

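```bash
cat > arc.py <<'E'
from h import *
def tgt(th):
    E=np.array([105-210*np.cos(.062+th),108+210*np.sin(.062+th)])
    t=max(np.pi/4,th);d=np.array([np.cos(t),-np.sin(t)]);n=np.array([np.sin(t),np.cos(t)])
    s=np.interp(th,[.15,.6],[25,14]);p=E-12*n+s*d
    return w2w((p[0],-37,p[1])),np.degrees(t)
if __name__=="__main__":
    s,R=st();c=s["eef_pos"];tp=45
    for th in np.arange(.22,1.28,.07):
        p,t=tgt(th);print(round(th,2),((p-c)/1000).round(4),round(t-tp,2),"rotvec",(-np.r_[ey,0]*-(t-tp)).round(2),p.round(0));c=p;tp=t
    print(Ro.from_rotvec(np.r_[ey,0]*.1).apply(np.r_[ex,-1]),"z should get more negative if +ey steepens")
E
python3 arc.py
```

```text
t 5.85 tcp [602.3 -67.1 125.9] win [-91.2 -36.9 125.9] F [-0.6 -1.6 -0.4] grip -0.0 q [ 0.85  0.85 -0.67  1.76 -0.44  0.75  0.38]
0.22 [0.0008 0.0023 0.0156] 0.0 rotvec [-0.  0.  0.] [603. -65. 141.]
0.29 [0.001  0.0032 0.0152] 0.0 rotvec [-0.  0.  0.] [604. -62. 157.]
0.36 [0.0013 0.0041 0.0148] 0.0 rotvec [-0.  0.  0.] [605. -57. 171.]
0.43 [0.0016 0.005  0.0144] 0.0 rotvec [-0.  0.  0.] [607. -52. 186.]
0.5 [0.0019 0.0059 0.0139] 0.0 rotvec [-0.  0.  0.] [609. -46. 200.]
0.57 [0.0021 0.0067 0.0134] 0.0 rotvec [-0.  0.  0.] [611. -40. 213.]
0.64 [0.0026 0.0082 0.0121] 0.0 rotvec [-0.  0.  0.] [614. -32. 225.]
0.71 [0.003  0.0094 0.0109] 0.0 rotvec [-0.  0.  0.] [617. -22. 236.]
0.78 [0.0032 0.0101 0.0102] 0.0 rotvec [-0.  0.  0.] [620. -12. 246.]
0.85 [0.003  0.0096 0.0093] 3.7 rotvec [-3.53  1.11  0.  ] [623.  -2. 256.]
0.92 [0.0032 0.0101 0.0086] 4.01 rotvec [-3.83  1.21  0.  ] [626.   8. 264.]
0.99 [0.0034 0.0107 0.0078] 4.01 rotvec [-3.83  1.21  0.  ] [629.  18. 272.]
1.06 [0.0035 0.0112 0.007 ] 4.01 rotvec [-3.83  1.21  0.  ] [633.  30. 279.]
1.13 [0.0037 0.0116 0.0062] 4.01 rotvec [-3.83  1.21  0.  ] [637.  41. 285.]
1.2 [0.0038 0.012  0.0053] 4.01 rotvec [-3.83  1.21  0.  ] [640.  53. 291.]
1.27 [0.0039 0.0123 0.0044] 4.01 rotvec [-3.83  1.21  0.  ] [644.  66. 295.]
[ 0.26918304  0.85373952 -1.09483758] z should get more negative if +ey steepens
```

Request:
carry_out --plan '[[[0.001, 0.0023, 0.0156, 0, 0, 0, 1], [0.001, 0.003, 0.0152, 0, 0, 0, 1], [0.0013, 0.0041, 0.0148, 0, 0, 0, 1]]]'

```text
time: 6.15
eef_pos: [605.9, -57.3, 172.6]
eef_rot: [-0.388, 1.588, -0.852]
wrist_force: [0.4, 0.1, -1.0]
grip_width: 0.1
```

Request:
carry_out --plan '[[[0.0016, 0.005, 0.0144, 0, 0, 0, 1], [0.0019, 0.0059, 0.0139, 0, 0, 0, 1], [0.0021, 0.0067, 0.0134, 0, 0, 0, 1]]]'

```text
time: 6.45
eef_pos: [611.6, -39.6, 214.0]
eef_rot: [-0.388, 1.588, -0.852]
wrist_force: [-0.2, -0.6, -0.6]
grip_width: -0.0
```

Run:
```python
from h import *
st();hoodz()
```

```text
t 6.45 tcp [611.6 -39.6 214. ] win [-62.2 -37.5 214. ] F [-0.2 -0.6 -0.6] grip -0.0 q [ 0.82  0.71 -0.7   1.73 -0.48  0.84  0.28]
top slope angle 0.707 x [-63. 121.]
```

View pics/lside.png

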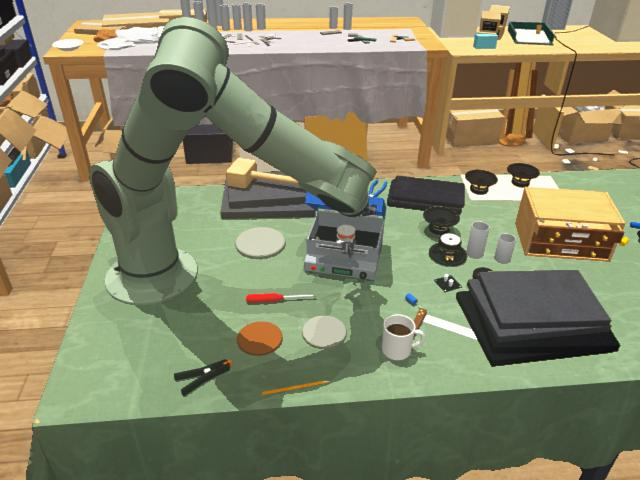

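View pics/ltop.png

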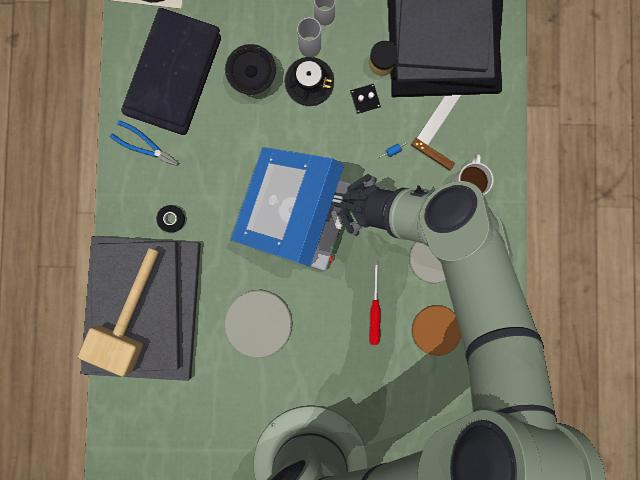

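Hood at about 0.56 rad and following as planned. Continuing along the arc.

Request:
carry_out --plan '[[[0.0026, 0.0082, 0.0121, 0, 0, 0, 1], [0.003, 0.0094, 0.0109, 0, 0, 0, 1], [0.0032, 0.0101, 0.0102, 0, 0, 0, 1]]]'

```text
time: 6.85
eef_pos: [620.4, -11.6, 246.7]
eef_rot: [-0.388, 1.589, -0.852]
wrist_force: [1.0, 0.7, 0.5]
grip_width: -0.2
```

Request:
carry_out --plan '[[[0.003, 0.0096, 0.0093, -3.5, 1.1, 0, 1], [0.0032, 0.0101, 0.0086, -3.8, 1.2, 0, 1], [0.0034, 0.0107, 0.0078, -3.8, 1.2, 0, 1]]]'

```text
time: 7.15
eef_pos: [630.1, 18.9, 272.7]
eef_rot: [-0.558, 1.566, -1.008]
wrist_force: [-0.4, 0.4, -1.3]
grip_width: -0.4
```

Request:
carry_out --plan '[[[0.0035, 0.0112, 0.007, -3.8, 1.2, 0, 1], [0.0037, 0.0116, 0.0062, -3.8, 1.2, 0, 1], [0.0038, 0.012, 0.0053, -3.8, 1.2, 0, 1]]]'

```text
time: 7.45
eef_pos: [641.0, 54.2, 291.5]
eef_rot: [-0.733, 1.529, -1.164]
wrist_force: [-0.3, -0.1, 0.2]
grip_width: 0.1
```

Run:
```python
from h import *
st();hoodz()
```

```text
t 7.45 tcp [641.   54.2 291.5] win [ 36.1 -37.4 291.5] F [-0.3 -0.1  0.2] grip 0.1 q [ 0.32  0.49 -0.47  1.59 -0.15  0.97 -0.31]
top slope angle 1.231 x [61. 99.]
```

View pics/ltop.png

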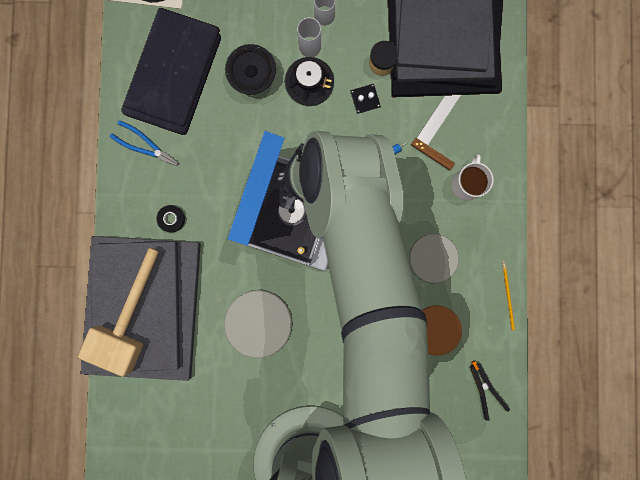

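Request:
carry_out --plan '[[[-0.008, -0.025, 0.005, 0, 0, 0, 1], [-0.012, -0.038, 0.015, 0, 0, 0, 0.5], [-0.012, -0.038, 0.015, -6.8, 2.1, 0, -1], [-0.012, -0.038, 0.0, -6.8, 2.1, 0, -1], [-0.012, -0.038, 0.0, -6.8, 2.1, 0, -1]]]'

```text
time: 8.05
eef_pos: [584.5, -125.8, 326.4]
eef_rot: [-1.048, 1.425, -1.438]
wrist_force: [-0.8, 0.9, -1.3]
grip_width: 58.0
```

Run:
```python
from h import *
s,R=st();print(R[:,1].round(3),R[:,2].round(3))
T=snapshot("top");S=snapshot("side");pickle.dump((T,S),open("open.pkl","wb"))
cv2.imwrite("pics/t5.png",cv2.resize(T["img"][110:310,200:450,::-1],None,fx=3,fy=3))
cv2.imwrite("pics/s5.png",cv2.resize(S["img"][120:300,260:440,::-1],None,fx=3.3,fy=3.3))
```

```text
t 8.05 tcp [ 584.5 -125.8  326.4] win [-152.6  -37.6  326.4] F [-0.8  0.9 -1.3] grip 58.0 q [ 0.34  0.41 -0.33  1.55  0.14  1.21 -0.32]
[ 0.005 -0.006 -1.   ] [ 0.953 -0.302  0.006]
```

View pics/t5.png

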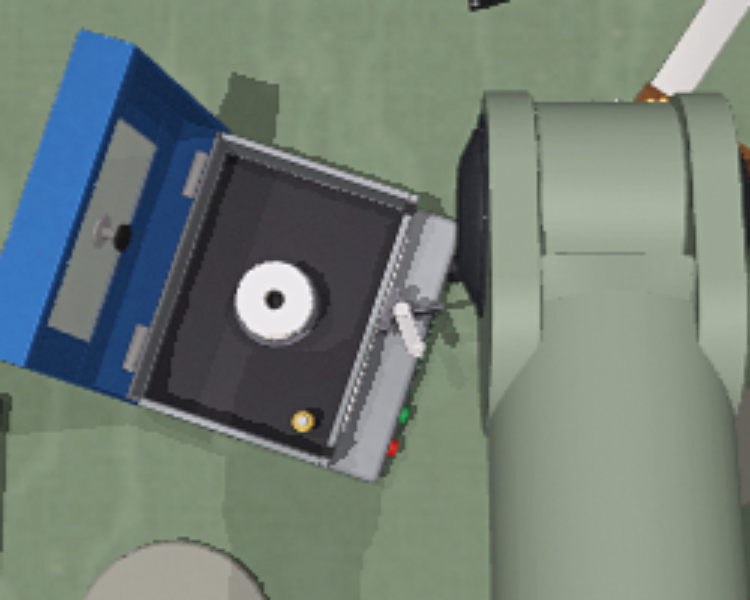

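View pics/s5.png

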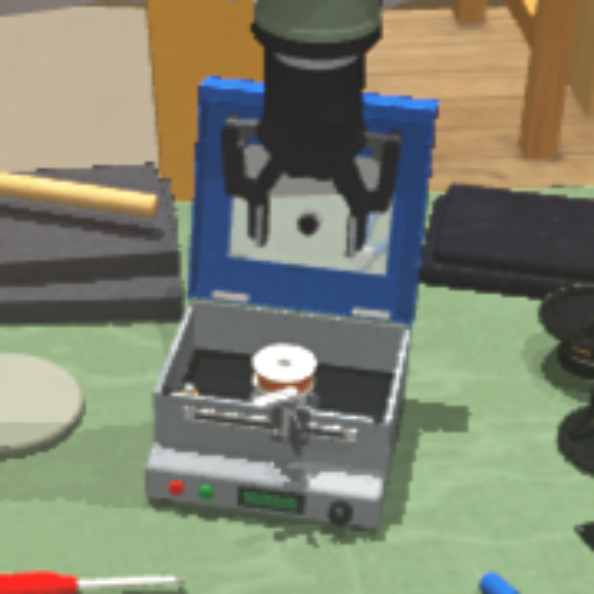

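Run:
```python
from h import *
T,S=pickle.load(open("open.pkl","rb"))
for n,s in(("top",T),("side",S)):
    hsv=cv2.cvtColor(s["img"],cv2.COLOR_RGB2HSV)
    u,v=proj(s,w2w((25,0,96)))[0].astype(int);m=np.zeros((480,640),bool);m[v-20:v+20,u-20:u+20]=True
    m&=(hsv[...,1]<40)&(hsv[...,2]>(190 if n=="top" else 200));m=biggest(m)
    ct=max(cv2.findContours(m.astype(np.uint8),0,1)[0],key=cv2.contourArea);e=cv2.fitEllipse(cv2.convexHull(ct));p=ray(s,*e[0],96);print(n,e,p.round(1),w2(p).round(1), np.median(pts(s)[m][:,2]))
s,R=st();print(w2w((25,0,0)))
```

```text
top ((290.9925231933594, 209.56866455078125), (24.686344146728516, 25.24095916748047), 13.173954010009766) [598.6  50.8  96. ] [20.1  2.  96. ] 94.47067633080543
side ((345.8365478515625, 229.46844482421875), (11.113679885864258, 18.335857391357422), 91.19454193115234) [600.5  54.6  96. ] [24.3  1.4 96. ] 95.97474963100251
t 8.15 tcp [ 584.3 -125.7  325.6] win [-152.6  -37.4  325.6] F [-0.   0.2 -0.5] grip 72.3 q [ 0.34  0.41 -0.33  1.55  0.14  1.21 -0.32]
[602.01764499  54.84292377   0.        ]
```

Request:
carry_out --plan '[[[0.003, 0.036, -0.01, 0, 0, 0, -1], [0.003, 0.036, -0.01, 0, 0, 0, -1], [0.003, 0.036, -0.03, 0, 0, 0, -1], [0.003, 0.036, -0.04, 0, 0, 0, -1], [0.0035, 0.0347, -0.04, 0, 0, 0, -1]]]'

```text
time: 8.65
eef_pos: [599.6, 52.4, 199.2]
eef_rot: [-1.044, 1.428, -1.431]
wrist_force: [2.3, 0.4, 0.0]
grip_width: 85.2
```

Request:
carry_out --plan '[[[0, 0, -0.03, 0, 0, 0, -1], [0, 0, -0.02, 0, 0, 0, -1], [0, 0, 0, 0, 0, 0, -1]]]'

```text
time: 8.95
eef_pos: [598.2, 50.8, 147.6]
eef_rot: [-1.049, 1.431, -1.43]
wrist_force: [0.2, 0.1, 0.5]
grip_width: 85.2
```

Run:
```python
from h import *
s,R=st();print(R[:,1].round(3),R[:,2].round(3))
T=snapshot("top");S=snapshot("side")
cv2.imwrite("pics/s6.png",cv2.resize(S["img"][120:300,260:440,::-1],None,fx=3.3,fy=3.3))
```

```text
t 8.95 tcp [598.2  50.8 147.6] win [ 20.    2.4 147.6] F [0.2 0.1 0.5] grip 85.2 q [ 0.05  0.6  -0.34  1.73  0.25  0.86 -0.7 ]
[-0.001  0.    -1.   ] [ 0.954 -0.301 -0.001]
```

View pics/s6.png

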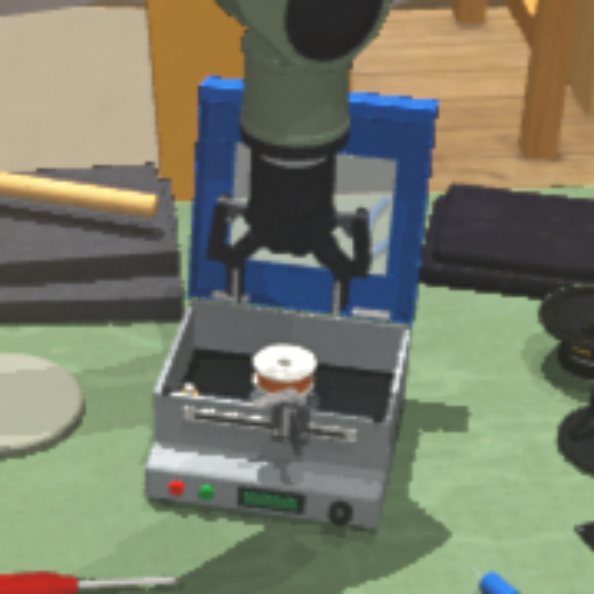

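Request:
carry_out --plan '[[[0.0015, 0.002, -0.02, 0, 0, 0, -1], [0, 0, -0.02, 0, 0, 0, -1], [0, 0, -0.02, 0, 0, 0, -1]]]'

```text
time: 9.35
eef_pos: [602.4, 52.0, 91.4]
eef_rot: [-1.043, 1.426, -1.434]
wrist_force: [0.2, 0.4, 0.5]
grip_width: 85.5
```

Request:
carry_out --plan '[[[0, 0, -0.013, 0, 0, 0, -1], [0, 0, -0.01, 0, 0, 0, -1], [0, 0, 0, 0, 0, 0, -1]]]'

```text
time: 9.65
eef_pos: [601.2, 51.8, 66.8]
eef_rot: [-1.047, 1.428, -1.433]
wrist_force: [-0.3, 0.4, 0.3]
grip_width: 85.6
```

Request:
carry_out --plan '[[[0, 0, 0, 0, 0, 0, -0.2], [0, 0, 0, 0, 0, 0, 0.0], [0, 0, 0, 0, 0, 0, 0.4], [0, 0, 0, 0, 0, 0, 1], [0, 0, 0, 0, 0, 0, 1]]]' --newtons 25

```text
time: 10.15
eef_pos: [601.9, 51.9, 68.4]
eef_rot: [-1.045, 1.426, -1.434]
wrist_force: [-2.8, -0.9, 9.4]
grip_width: 55.8
```

Run:
```python
from h import *
s,R=st()
S=snapshot("side")
cv2.imwrite("pics/s7.png",cv2.resize(S["img"][120:300,260:440,::-1],None,fx=3.3,fy=3.3))
```

```text
t 10.15 tcp [601.9  51.9  68.4] win [22.1 -0.7 68.4] F [-2.8 -0.9  9.4] grip 55.8 q [ 0.02  0.71 -0.3   1.77  0.31  0.71 -0.75]
```

View pics/s7.png

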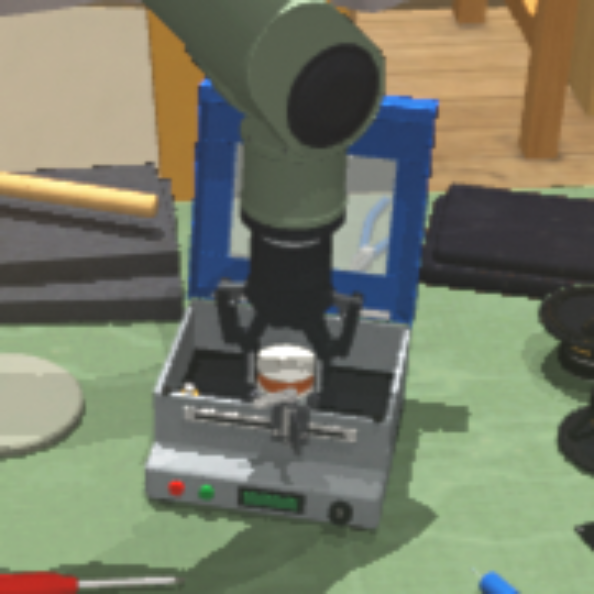

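Request:
carry_out --plan '[[[0, 0, 0.002, 0, 0, 0, 1], [0, 0, 0.004, 0, 0, 0, 1], [0, 0, 0.008, 0, 0, 0, 1], [0, 0, 0.01, 0, 0, 0, 1], [0, 0, 0.015, 0, 0, 0, 1]]]' --newtons 40

```text
time: 10.7
eef_pos: [601.1, 51.7, 107.0]
eef_rot: [-1.047, 1.427, -1.433]
wrist_force: [0.8, 0.1, -0.9]
grip_width: 55.3
```

Request:
carry_out --plan '[[[0, 0, 0.02, 0, 0, 0, 1], [0, 0, 0.025, 0, 0, 0, 1], [0, 0, 0.025, 0, 0, 0, 1], [0, 0, 0.02, 0, 0, 0, 1], [0, 0, 0.01, 0, 0, 0, 1]]]'

```text
time: 11.2
eef_pos: [602.0, 51.9, 209.0]
eef_rot: [-1.044, 1.425, -1.434]
wrist_force: [0.4, 0.2, -2.2]
grip_width: 54.9
```

Run:
```python
from h import *
s,R=st();print(R[:,1].round(3))
S=snapshot("side")
cv2.imwrite("pics/s8.png",cv2.resize(S["img"][100:280,260:440,::-1],None,fx=3.3,fy=3.3))
```

```text
t 11.2 tcp [602.   51.9 209. ] win [ 22.2  -0.8 209. ] F [ 0.4  0.2 -2.2] grip 54.9 q [ 0.06  0.53 -0.36  1.67  0.22  0.97 -0.68]
[ 0.007 -0.001 -1.   ]
```

View pics/s8.png

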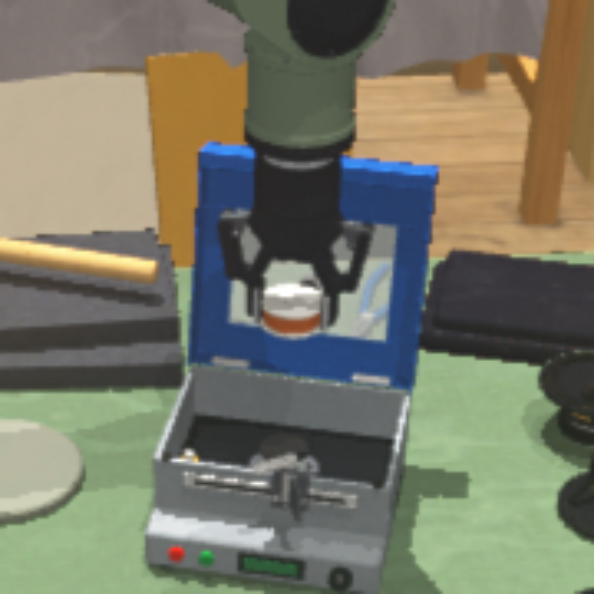

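Request:
carry_out --plan '[[[-0.0105, -0.0347, 0, 0, 0, 0, 1], [-0.0105, -0.0347, 0, 0, 0, 0, 1], [-0.0105, -0.0347, 0, 0, 0, 0, 1], [-0.0105, -0.0347, 0, 0, 0, 0, 1], [-0.0105, -0.0347, 0, 0, 0, 0, 1]]]'

```text
time: 11.75
eef_pos: [547.9, -123.0, 205.7]
eef_rot: [-1.047, 1.428, -1.433]
wrist_force: [1.7, 0.5, -1.0]
grip_width: 55.0
```

Request:
carry_out --plan '[[[-0.0105, -0.0347, -0.01, 0, 0, 0, 1], [-0.0105, -0.0347, -0.01, 0, 0, 0, 1], [-0.0105, -0.0347, -0.02, 0, 0, 0, 1], [-0.0105, -0.0347, -0.02, 0, 0, 0, 1], [-0.0105, -0.0347, -0.02, 0, 0, 0, 1]]]'

```text
time: 12.25
eef_pos: [495.4, -296.4, 125.1]
eef_rot: [-1.047, 1.427, -1.433]
wrist_force: [-0.2, -0.9, -1.9]
grip_width: 54.7
```

Request:
carry_out --plan '[[[0, 0, 0, 0, 0, 0, 1]]]'

```text
time: 12.35
eef_pos: [492.5, -299.6, 123.1]
eef_rot: [-1.047, 1.435, -1.436]
wrist_force: [-1.2, 1.1, -0.3]
grip_width: 55.0
```

Run:
```python
from h import *
s,R=st();print(R[:,1].round(3))
S0=pickle.load(open("side0.pkl","rb"))
im=S0["img"].astype(int);d=np.abs(im-im[331,324]).sum(-1)<40
l=cv2.connectedComponents(d.astype(np.uint8))[1];m=(l==l[331,324]);ct=max(cv2.findContours(m.astype(np.uint8),0,1)[0],key=cv2.contourArea);e=cv2.fitEllipse(ct)
print("pad side",e,ray(S0,*e[0],10).round(1))
S=snapshot("side");hsv=cv2.cvtColor(S["img"],cv2.COLOR_RGB2HSV);P=pts(S)
cv2.imwrite("pics/s9.png",cv2.resize(S["img"][210:390,240:420,::-1],None,fx=3.3,fy=3.3))
u,v=proj(S,s["eef_pos"]+[0,0,17])[0].astype(int);print(u,v)
m=np.zeros((480,640),bool);m[v-18:v+18,u-20:u+20]=1
mw=m&(hsv[...,1]<40)&(hsv[...,2]>190);
for nm,mm in(("white",mw),("copper",m&(hsv[...,0]<20)&(hsv[...,1]>100))):
    p=P[mm];print(nm,len(p),np.percentile(p,[5,50,95],axis=0).round(0).tolist())
```

```text
t 12.35 tcp [ 492.5 -299.6  123.1] win [-346.    -2.1  123.1] F [-1.2  1.1 -0.3] grip 55.0 q [ 0.65  0.59 -0.29  1.81  0.23  0.77 -0.07]
[-0.001 -0.002 -1.   ]
pad side ((323.79931640625, 330.36126708984375), (29.335235595703125, 41.56496810913086), 90.88420104980469) [ 496. -293.   10.]
323 295
white 172 [[456.0, -325.0, 15.0], [493.0, -288.0, 150.0], [514.0, -150.0, 155.0]]
copper 73 [[470.0, -328.0, 132.0], [489.0, -322.0, 139.0], [513.0, -311.0, 147.0]]
```

View pics/s9.png

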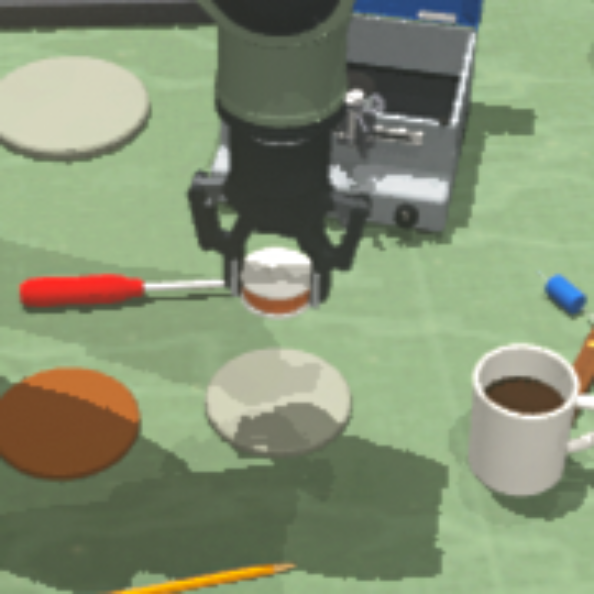

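Request:
carry_out --plan '[[[0.002, 0.002, -0.025, 0, 0, 0, 1], [0.002, 0.002, -0.025, 0, 0, 0, 1], [0.001, 0.001, -0.025, 0, 0, 0, 1], [0, 0, -0.02, 0, 0, 0, 1], [0, 0, 0, 0, 0, 0, 1]]]'

```text
time: 12.9
eef_pos: [500.6, -288.4, 29.2]
eef_rot: [-1.048, 1.429, -1.43]
wrist_force: [-0.3, -0.3, -1.4]
grip_width: 54.4
```

Request:
carry_out --plan '[[[0, 0, -0.006, 0, 0, 0, 1], [0, 0, -0.004, 0, 0, 0, 1], [0, 0, 0, 0, 0, 0, 1]]]'

```text
time: 13.2
eef_pos: [501.6, -290.2, 21.5]
eef_rot: [-1.046, 1.426, -1.434]
wrist_force: [1.1, 0.5, -0.8]
grip_width: 54.9
```

Run:
```python
from h import *
s,R=st();print(R[:,1].round(3))
S=snapshot("side");
cv2.imwrite("pics/s10.png",cv2.resize(S["img"][250:390,240:420,::-1],None,fx=4,fy=4))
```

```text
t 13.2 tcp [ 501.6 -290.2   21.5] win [-334.3   -8.    21.5] F [ 1.1  0.5 -0.8] grip 54.9 q [ 0.59  0.75 -0.24  1.85  0.3   0.57 -0.14]
[ 0.004 -0.002 -1.   ]
```

View pics/s10.png

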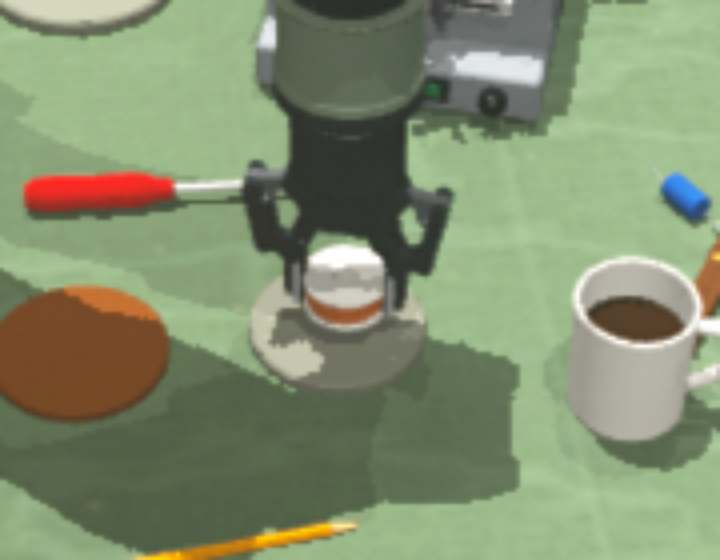

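Request:
carry_out --plan '[[[-0.002, -0.002, -0.003, 0, 0, 0, 1], [-0.002, -0.002, -0.003, 0, 0, 0, 1], [0, 0, -0.002, 0, 0, 0, 1]]]'

```text
time: 13.55
eef_pos: [496.8, -294.8, 13.0]
eef_rot: [-1.046, 1.428, -1.434]
wrist_force: [0.6, 0.2, -1.0]
grip_width: 55.0
```

Request:
carry_out --plan '[[[0, 0, -0.002, 0, 0, 0, 1], [0, 0, 0, 0, 0, 0, 1]]]'

```text
time: 13.75
eef_pos: [497.2, -294.1, 10.9]
eef_rot: [-1.046, 1.427, -1.433]
wrist_force: [-0.0, 0.3, -2.2]
grip_width: 54.9
```

Request:
carry_out --plan '[[[0, 0, -0.002, 0, 0, 0, 1], [0, 0, 0, 0, 0, 0, 1]]]'

```text
time: 13.95
eef_pos: [497.3, -294.1, 9.0]
eef_rot: [-1.046, 1.427, -1.433]
wrist_force: [1.5, -0.0, -0.9]
grip_width: 54.9
```

Request:
carry_out --plan '[[[0, 0, -0.002, 0, 0, 0, 1], [0, 0, 0, 0, 0, 0, 1]]]'

```text
time: 14.15
eef_pos: [497.3, -294.2, 7.0]
eef_rot: [-1.046, 1.427, -1.433]
wrist_force: [-0.8, -1.2, -1.8]
grip_width: 55.3
```

Position is on target with no contact yet, so I keep lowering 1 mm at a time.

Request:
carry_out --plan '[[[0, 0, -0.001, 0, 0, 0, 1], [0, 0, 0, 0, 0, 0, 1]]]'

```text
time: 14.35
eef_pos: [497.4, -294.2, 6.3]
eef_rot: [-1.046, 1.427, -1.434]
wrist_force: [-0.5, 0.9, -0.1]
grip_width: 55.2
```

Request:
carry_out --plan '[[[0, 0, -0.001, 0, 0, 0, 1], [0, 0, 0, 0, 0, 0, 1]]]'

```text
time: 14.55
eef_pos: [497.4, -294.3, 6.1]
eef_rot: [-1.046, 1.427, -1.434]
wrist_force: [-5.0, 3.0, 19.9]
grip_width: 55.2
```

Request:
carry_out --plan '[[[0, 0, -0.001, 0, 0, 0, 1], [0, 0, 0, 0, 0, 0, 1]]]'

```text
time: 14.75
eef_pos: [497.5, -294.3, 6.0]
eef_rot: [-1.047, 1.427, -1.434]
wrist_force: [-9.5, 6.2, 41.3]
grip_width: 55.3
```

Run:
```python
from h import *
s,R=st()
S=snapshot("side");
cv2.imwrite("pics/s11.png",cv2.resize(S["img"][270:370,270:390,::-1],None,fx=6,fy=6))
```

```text
t 14.75 tcp [ 497.5 -294.3    6. ] win [-339.4   -5.3    6. ] F [-9.5  6.2 41.3] grip 55.3 q [ 0.59  0.77 -0.23  1.85  0.31  0.54 -0.14]
```

View pics/s11.png

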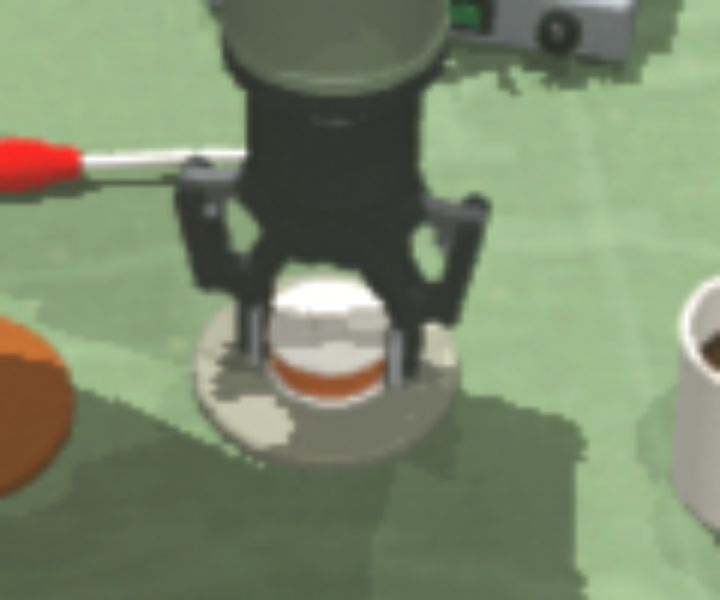

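Request:
carry_out --plan '[[[0, 0, 0.0018, 0, 0, 0, 1], [0, 0, 0, 0, 0, 0, 1]]]'

```text
time: 15.0
eef_pos: [497.5, -294.3, 6.3]
eef_rot: [-1.046, 1.426, -1.434]
wrist_force: [0.2, 0.5, 1.4]
grip_width: 54.7
```

Request:
carry_out --plan '[[[0, 0, 0, 0, 0, 0, 0.2], [0, 0, 0, 0, 0, 0, 0], [0, 0, 0, 0, 0, 0, -0.5], [0, 0, 0, 0, 0, 0, -1], [0, 0, 0, 0, 0, 0, -1]]]'

```text
time: 15.5
eef_pos: [497.3, -294.2, 5.8]
eef_rot: [-1.046, 1.427, -1.433]
wrist_force: [-0.8, 1.0, 0.8]
grip_width: 85.7
```

Request:
carry_out --plan '[[[0, 0, 0.005, 0, 0, 0, -1], [0, 0, 0.01, 0, 0, 0, -1], [0, 0, 0.02, 0, 0, 0, -1], [0, 0, 0.03, 0, 0, 0, -1], [0, 0, 0.04, 0, 0, 0, -1]]]'

```text
time: 16.0
eef_pos: [496.7, -293.8, 111.9]
eef_rot: [-1.047, 1.428, -1.432]
wrist_force: [0.5, -1.0, 0.4]
grip_width: 85.3
```

Request:
carry_out --plan '[[[-0.03, -0.02, 0.04, 0, 0, 0, -1], [-0.04, -0.03, 0.03, 0, 0, 0, -1], [-0.04, -0.04, 0, 0, 0, 0, -1], [-0.04, -0.04, 0, 0, 0, 0, -1], [-0.04, -0.04, 0, 0, 0, 0, -1]]]'

```text
time: 16.5
eef_pos: [327.6, -445.8, 175.2]
eef_rot: [-1.047, 1.425, -1.435]
wrist_force: [0.8, -0.8, -0.3]
grip_width: 85.3
```

Run:
```python
from h import *
s,R=st()
S=snapshot("side");T=snapshot("top");pickle.dump((T,S),open("end.pkl","wb"))
cv2.imwrite("pics/s12.png",S["img"][:,:,::-1]);cv2.imwrite("pics/t12.png",T["img"][:,:,::-1])
for n,s,c in(("top",T,(495.5,-293.5)),("side",S,(495.5,-293.5))):
    hsv=cv2.cvtColor(s["img"],cv2.COLOR_RGB2HSV)
    u,v=proj(s,(*c,32))[0].astype(int);m=np.zeros((480,640),bool);m[v-20:v+20,u-20:u+20]=True
    m&=(hsv[...,1]<30)&(hsv[...,2]>215)
    m=biggest(m);ct=max(cv2.findContours(m.astype(np.uint8),0,1)[0],key=cv2.contourArea);e=cv2.fitEllipse(cv2.convexHull(ct));P=pts(s)[m];print(n,m.sum(),e,ray(s,*e[0],32).round(1),np.median(P[:,2]))
    q=P[np.abs(P[:,2]-np.median(P[:,2]))<8];print(np.linalg.lstsq(np.c_[q[:,:2]-q[:,:2].mean(0),np.ones(len(q))],q[:,2],rcond=None)[0].round(3))
```

```text
t 16.5 tcp [ 327.6 -445.8  175.2] win [-535.   111.2  175.2] F [ 0.8 -0.8 -0.3] grip 85.3 q [ 1.05  0.49 -0.3   1.84  0.18  0.84  0.36]
top 427 ((435.5838928222656, 257.3604431152344), (23.72710418701172, 24.970962524414062), 87.74183654785156) [ 496.4 -293.8   32. ] 30.329187662449083
[-8.0000e-03 -9.0000e-03  3.0557e+01]
side 308 ((323.7469177246094, 324.75494384765625), (17.70966911315918, 25.34539222717285), 72.75184631347656) [ 495.5 -294.1   32. ] 31.5673050043772
[-8.0000e-03 -2.0000e-02  3.2059e+01]
```

View pics/s12.png

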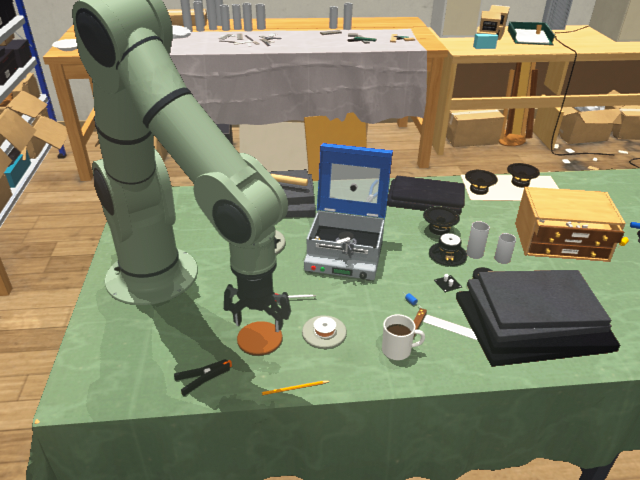

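View pics/t12.png

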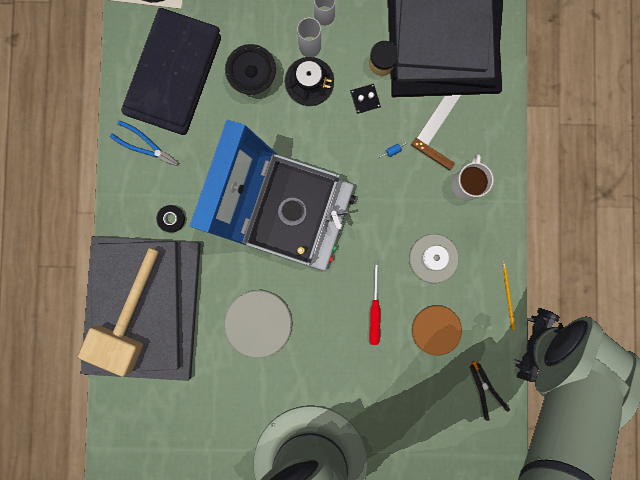

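Request:
carry_out --plan '[[[0, 0, 0, 0, 0, 0, -1], [0, 0, 0, 0, 0, 0, -1]]]'

```text
time: 16.8
eef_pos: [330.0, -443.8, 174.3]
eef_rot: [-1.046, 1.426, -1.433]
wrist_force: [0.8, 0.2, -0.1]
grip_width: 85.7
```

```bash
python3 -c "
from rig import *
print(finish_job())"
```

```text
the job is handed in; nothing more can be done
None
```

I opened the hood past its safety catch and laid the coil on the small grey felt pad, then handed the job in at about 17 s. No verdict was reported.

- **Catch:** I found it in the side view's depth at y ≈ -31 mm, and contact came where that predicted. I pushed it left, lifted the hood clear and swung it up until its spring took over. The wrist force stayed at about 10 N or less in the readings taken during this.
- **Hood:** The last pictures show it standing open by itself.
- **Coil:** It lies about 1 mm from the pad's centre in both views, with its top at about 31 mm (32 expected) and a tilt of about 0.01–0.02 rad.
- **Surroundings:** The gripper is clear, and by eye the mug, screwdriver, capacitor and tape roll are where they were.

**High force on the pad:** My last two 1 mm steps when setting the coil down met a hard stop, and the wrist force reached about 42 N before I backed off. That force came through the fingers and coil onto the pad. It is far below the 120 N wrist limit and was not on the winder, but it is just above the 40 N limit for the arm or gripper body, which I believe touched nothing.

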